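Uncover and shut the marked gas valve

ROBOT

A 7-joint arm with a two-finger parallel gripper is mounted at the origin on a cart in front of the work surface, level with it; the furniture and walls round the work are solid. World frame = base frame: x ahead of the robot, y to its left, z up, the work surface at z = 0. Lengths are in m, angles in rad, forces in N, time in s.
With the tool pointing down it reaches from about 0.35 to 0.9 m from the base axis. Payload 8.1 kg.
Tool frame: the origin (TCP) lies at the very end of the fingers, on their centre line; the grasp point (between the pads) lies 19 mm behind it (arm.tcp_to_grasp is the z of the grasp point in the tool frame, in m); z points along the fingers, y is the line along which they close (so a half turn about z gives the same grasp; the last joint's range is limited). The gripper opens to 92 mm and grips with 3 to 60 N. Pads are 19 mm wide; open, the fingers measure 130 mm over their backs; the gripper's body (75 mm by 190 mm) begins 47 mm behind the grasp point.
Start: joints at [-1.317, 0.434, 0.025, 1.573, -0.012, 1.134, -0.075], TCP at [0.218, 0.586, 0.227] pointing down, gripper open.
Joint ranges: [-2.62, 2.62], [-0.44, 2.09], [-1.27, 1.32], [0.08, 2.57], [-1.32, 4.46], [0.12, 2], [-2.74, 2.74]. Speed limits (rad/s): [2.22, 2.22, 3.01, 3.01, 3.14, 3.14, 3.14].

INTERFACE

Orientations are given as a rotation vector (axis times angle).
In Python, from cell import readout, vision, sign_off, arm gives the robot as it stands. The module is installed in compiled form; this text tells all that it offers.
- The arm moves only by the shell command python3 -m creep 'ROWS' [FORCE]. ROWS is JSON, a list of rows, each a list of 5 numbers: the shift along the tool's x, y, z in units of 4 cm (1.0 is 4 cm), then the turn about the tool's z in units of 4 degrees (1.0 is 4 degrees), then the opening, from 0 (shut) to 1 (fully open). A call has 1 to 12 rows; each row shifts and turns the commanded pose from where the row before left it, along the tool's axes as they then stand; what a row does not reach is not made up. A row lasts 1/8 s, in which the tool goes at most 62.5 mm and 10.7 degrees, less where a joint would pass 70% of its speed; a pose out of reach is approached as far as the arm can. A call with a number of a shift or a turn outside -1 to 1 is refused whole. A call with a gripper value outside its range is refused whole. The fingers move at their own pace and stop on an object; FORCE is the grip in N (left out, the last holds). Time passes only in rows, so rows that do not move let the fingers close. It gives the time, the measured TCP pose, the force, the opening and the grip force at its end, in the units of the state.
- readout.observe(): the state, without advancing time (a new reading comes with each control period).
- vision.get_image(name): name is "scene" or "top" or "wrist"; returns a dict with "pixels" (420x560x3 uint8, blue, green, red), "z_map" (420x560 float32, m along the optical axis (not along the pixel's ray), 0 where there is no reading), "camera_matrix" (3x3 intrinsics, pixels), "position" and "rotation" of the camera in the world. Camera axes: x right, y up, looking along -z (the intrinsics and any distortion apply to the point x, -y, -z); pixel columns grow to the right and rows downward; lengths in m; the calibration is good to about 2 mm. A picture is of the moment at which its call begins.
- sign_off(): hands the job in; it is judged then, once.
The state is a dict: "clock": time; "joints": joint angles; "dq": joint speeds; "joint_efforts": joint torques, N m; "position": TCP position; "ee_rot": TCP orientation; "force": force on the tool from outside, world axes, zero at the start; "ft_torque": the same for the moment, N m; "width": opening from 0.0 (shut) to 1.0 (fully open); "gripper_force": force on a finger pad.
Only numpy, scipy, OpenCV 4.12 (cv2) and the standard library are available. Lean on these libraries where they do the work, as an engineer would, in place of code of your own. Each camera call takes 0.05 s, during which the arm holds its last target. There are 200 camera calls.

TASK

Push the sliding cover of the gas valve box all the way across to the other end of the box, so that the valve handle with the round end is fully uncovered, then push that handle round until it is fully shut, crosswise to its pipe. Only push: the cover stays down on its box and is never lifted. Leave the plain straight handle in the other bay as it is, and do not disturb the small things standing around.

Things in the scene. Friction and masses are not known exactly. Their poses are not given: they have to be found in the camera images.
- valve_box: White open box, fixed, 130 (x) x 256 (y) x 59.5 high. Origin: centre of underside, 2 above the bench; x away from robot, y to the left. Two bays along y, centred 60.5 either side of the origin, each 105 (x) x 119 (y), floor 8 above the underside, divider 6 thick, 46 high. The cover rests on ledges 50 up along the long walls, between guides 59.5 high; the end walls, as high, stop it.
- cover: Loose aluminium plate 114.5 (x) x 115 (y) x 5, about 0.2 kg, lying on the ledges over one bay, always that of the round-ended handle (left or right) at the start. Origin: centre of its underside; axes as the box's. A black rib on its middle, 70 (x) x 10 (y), 5 to 25 above the underside, is for pushing. Slides about 125 mm along y to the far end wall, about 1 to 3 N. Would lift off.
- marked_valve: Brass valve fixed in the bay that starts covered; carries the round-ended handle. Origin: middle of the bay on its floor; axes as the box's. Its pipe runs along x through the origin, 11 wide, top 14.5 above the bay floor; the block under the pivot is 34 (x) x 22 (y) x 16 high. The bay (left or right) is exchanged at random with the plain valve's.
- marked_valve_pivot (a point): Turning axis of the round-ended handle, 30 mm from the valve's origin towards +x of the box, at mid height of the handle, 28 above the bay floor.
- marked_valve_tip (a point): Centre of the round end of the marked handle, 42 mm from the pivot: an upright steel disc 22 in diameter and 18 tall, from 18 to 36 above the bay floor (this point is at 28); the arm from the pivot to it is 9 wide and 14 tall.
- marked_valve_handle (a joint): Angle of the round-ended handle, rad. 0 = open, pointing to -x of the box along its pipe; grows as it swings towards +y of the box (clockwise from above); 1.571 = shut against its stop, pointing to +y, crosswise. Starts between 0 and 0.4. Stays where left; about 1.2 N at the round end turns it.
- plain_valve: The same valve in the other bay, uncovered at the start, with a plain straight handle.
- plain_valve_tip (a point): Point near the end of the plain handle, 42 mm from its pivot: straight steel bar 9 wide, 14 tall, ending 52 mm from the pivot. Leave it alone; the cover, slid across, passes about 5 mm above it.
- vial_a: Small glass vial with a green cap, 22 dia x 45, stands right of the box. Origin: centre of its underside.
- stopper_1: Red rubber stopper, 23 dia x 22, stands in front of the box. Origin: centre of its underside.
- petri: Petri dish, 61 dia x 14, lies left of the box. Origin: centre of its underside.
- crucible: White porcelain crucible with lid, 43 dia x 46, stands left of the box. Origin: centre of its underside.
- timer: White timer, 58 x 66 x 18, lies farther left. Origin: centre of its underside.

How it is judged:
On the way, in this order (a step that is already met when the one before it is completed fails the run):
1. the cover is slid across to the other end of the box (horizontal distance between cover and marked_valve above 0.112 m and z of cover in the frame of valve_box below 0.054 m), for 0.2 s.
2. the round-ended handle is pushed shut (value of joint marked_valve_handle above 1.45 rad), for 0.2 s.
At the end, for the whole second after the job is handed in: The cover lies flat on its ledges (within 4 mm in height) at the other end of the box, at least 112 mm from the marked valve's middle (about 122 is full travel); the round-ended handle is within 7 degrees of fully shut (over 1.45 rad); the plain handle has not moved by 8 mm (all of step 1 and z of cover in the frame of valve_box above 0.046 m and angle between cover's own z axis and vertical below 0.05 rad and linear speed of cover below 0.01 m/s and value of joint marked_valve_handle above 1.45 rad and distance of plain_valve_tip from where it was at the start of the episode below 0.008 m); the robot touches nothing.
It fails at once if the cover is lifted more than 10 mm off its ledges or tipped (z of cover in the frame of valve_box above 0.06 m or z of cover in the frame of valve_box below 0.04 m or angle between cover's own z axis and vertical above 0.2 rad).
It fails at once if the plain handle is moved (distance of plain_valve_tip from where it was at the start of the episode above 0.008 m).
It fails at once if a bystander is pushed more than 20 mm, lifted or toppled (distance of any of vial_a, stopper_1, petri, crucible, timer from where it was at the start of the episode above 0.02 m).
It also fails if it takes over 40 s, if anything falls off the work surface, if the arm or the gripper's body presses on something with over 40 N, if the wrist force passes 120 N, or if a joint passes its speed limit or range.

## Working session

There is one attempt and no reset: what is moved stays moved. The work goes in short steps, Python scripts to look and compute and a shell command to move; the robot and the scene stay as the last step left them, time stands still between calls to the robot, and variables do not carry over. Pictures are saved under pics/ and viewed, at most 10 in all, crops included, and the job is handed in when it is done.

```bash
mkdir -p pics; cat > h.py <<'E'
import numpy as np, cv2, pickle
from cell import vision, readout
def snap(n,f):
    d=vision.get_image(n); cv2.imwrite(f'pics/{f}.png',d['pixels']); pickle.dump(d,open(f'{f}.pkl','wb')); return d
def P(d,u,v,r=1):
    z=d['z_map'][v-r:v+r+1,u-r:u+r+1]; z=np.median(z[z>0]); K=d['camera_matrix']
    c=np.array([(u-K[0,2])/K[0,0]*z,-(v-K[1,2])/K[1,1]*z,-z]); R=np.array(d['rotation'])
    return np.array(d['position'])+R@c
def load(f): return pickle.load(open(f'{f}.pkl','rb'))
E
python3 - <<'E'
from h import *
d=snap('top','top0'); print(d['position'],d['rotation'],d['camera_matrix'])
snap('scene','sc0'); s=readout.observe(); print(s)
E
```

```text
[0.26294259 0.17504406 0.95319736] [ 0.15697849 -0.16518935 -1.62719931] [[468.20597958   0.         281.52312333]
 [  0.         468.20597958 205.60479562]
 [  0.           0.           1.        ]]
{'clock': 0.1, 'joints': array([-1.3166169 ,  0.43514497,  0.02494726,  1.57399665, -0.01160234,
        1.13397336, -0.07512999]), 'dq': array([-0.00147876, -0.00196258,  0.00128941, -0.0030995 , -0.00255795,
        0.0009969 , -0.00027544]), 'joint_efforts': array([ 2.19178080e-03, -6.69125390e+01,  9.87299345e-01, -3.15141141e+01,
       -6.06086687e-02,  3.73324379e-02,  3.50791959e-05]), 'position': array([0.21816431, 0.58521121, 0.22603197]), 'ee_rot': array([-5.57554552e-01, -3.09158514e+00,  2.15360605e-03]), 'force': array([-0.74356081,  0.1152832 , -0.37161545]), 'ft_torque': array([ 0.00383077, -0.02078985,  0.04938932]), 'gripper_force': 0.0, 'width': 0.9998098325701735}
```

View pics/top0.png

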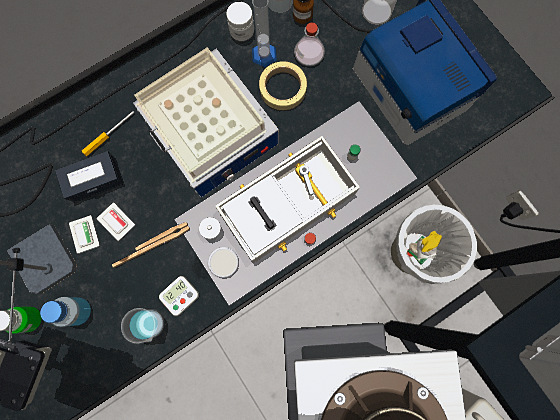

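The box spans about (217,205)-(358,180). The cover, with its black rib at (262,212), is over the left bay, and the plain handle at (310,185) is in the right bay. The vial is at (354,151), the stopper at (310,239), the petri dish at (223,262) and the crucible at (209,229).

```bash
cat >> h.py <<'E'
def P(d,u,v,r=1):
    z=d['z_map'][v-r:v+r+1,u-r:u+r+1]; z=np.median(z[z>0]); K=d['camera_matrix']
    c=np.array([(u-K[0,2])/K[0,0]*z,-(v-K[1,2])/K[1,1]*z,-z]); R=cv2.Rodrigues(np.array(d['rotation'],float))[0]
    return np.array(d['position'])+R@c
def proj(d,p):
    R=cv2.Rodrigues(np.array(d['rotation'],float))[0]; c=R.T@(np.array(p)-d['position']); K=d['camera_matrix']
    return K[0,0]*c[0]/-c[2]+K[0,2], K[1,1]*-c[1]/-c[2]+K[1,2]
E
python3 - <<'E'
from h import *
d=load('top0')
for n,u,v in [('rib',262,212),('cover',245,215),('cover',280,215),('vial',354,151),('stop',310,239),('petri',223,262),('cruc',209,229),('timer',178,296),('bench',380,170)]: print(n,P(d,u,v).round(4))
print(proj(d,[.218,.586,.227]))
c=cv2.resize(d['pixels'][120:290,180:400],None,fx=3.5,fy=3.5,interpolation=cv2.INTER_CUBIC); cv2.imwrite('pics/crop0.png',c)
E
```

```text
rib [0.4334 0.2027 0.0766]
cover [0.4332 0.2366 0.0577]
cover [0.4291 0.1687 0.0569]
vial [0.553  0.011  0.0472]
stop [0.3829 0.1116 0.0234]
petri [0.3486 0.2877 0.0164]
cruc [0.4124 0.3095 0.0434]
timer [0.2877 0.3788 0.0148]
bench [ 0.522  -0.0477  0.003 ]
(np.float64(8.635553215246318), np.float64(350.5284503878457))
```

View pics/crop0.png

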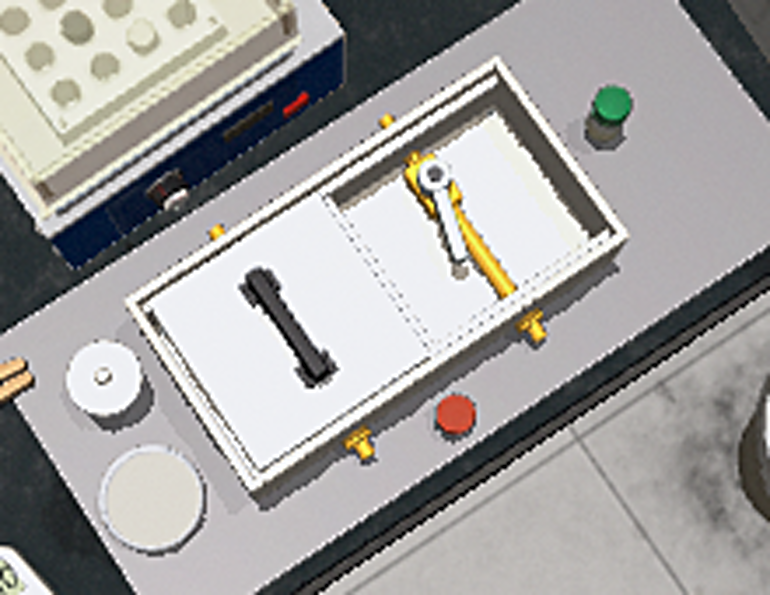

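View pics/sc0.png

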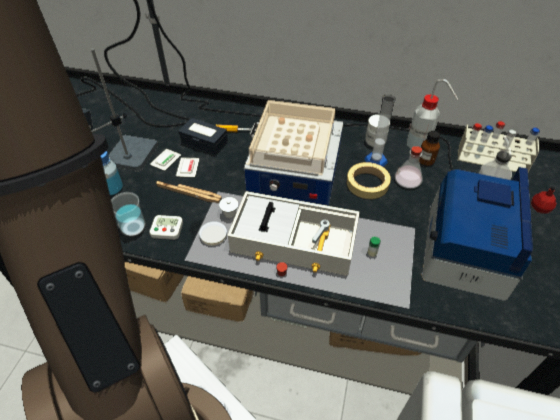

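The crop shows the box's outer top corners at about (131,300), (497,60), (627,237) and (255,493). The rib runs from (258,283) to (318,370). The scene view confirms the layout.

```bash
cat >> h.py <<'E'
def ray(d,u,v,z):
    K=d['camera_matrix']; R=cv2.Rodrigues(np.array(d['rotation'],float))[0]
    r=R@np.array([(u-K[0,2])/K[0,0],-(v-K[1,2])/K[1,1],-1]); p=np.array(d['position']); return p+r*(z-p[2])/r[2]
E
python3 - <<'E'
from h import *
d=load('top0')
g=lambda a,b,z: ray(d,180+(a+.5)/3.5-.5,120+(b+.5)/3.5-.5,z)
c=np.array([g(a,b,.0615) for a,b in [(131,300),(497,58),(628,237),(255,493)]]);print(c.round(4),c.mean(0))
print([np.linalg.norm(c[i]-c[(i+1)%4]).round(4) for i in range(4)])
# y axis dir: right->left
yv=(c[0]-c[1])+(c[3]-c[2]); xv=(c[0]-c[3])+(c[1]-c[2])
print('yaw from y',np.arctan2(-yv[0],yv[1]),'from x',np.arctan2(xv[1],xv[0]))
print('rib ends',g(256,275,.077),g(320,378,.077))
s=readout.observe(); print(cv2.Rodrigues(s['ee_rot'])[0].round(3))
E
```

```text
[[0.455  0.2897 0.0615]
 [0.5834 0.0754 0.0615]
 [0.4735 0.0106 0.0615]
 [0.3438 0.2263 0.0615]] [0.4639284  0.15049977 0.0615    ]
[np.float64(0.2498), np.float64(0.1275), np.float64(0.2516), np.float64(0.128)]
yaw from y 0.5407516913072933 from x 0.525799037160297
rib ends [0.46130604 0.21886983 0.077     ] [0.40215184 0.18718575 0.077     ]
[[-0.937  0.349 -0.   ]
 [ 0.349  0.937 -0.001]
 [-0.    -0.001 -1.   ]]
```

```bash
python3 -m creep '[[-0.3,-0.25,0,0,0],[-0.7,-0.6,0,0,0],[-0.7,-0.6,0,0,0],[-0.7,-0.6,0,0,0],[-0.7,-0.6,0,0,0],[-0.7,-0.6,0,0,0],[-0.7,-0.6,0,0,0],[-0.7,-0.6,0,0,0],[-0.7,-0.6,0,0,0],[-0.7,-0.6,0,0,0],[-0.7,-0.6,0,0,0],[-0.3,-0.25,0,0,0]]'
python3 -m creep '[[0,0,0,-1,0],[0,0,0,-1,0],[0,0,0,-1,0],[0,0,0,-1,0],[0,0,0,-1,0],[0,0,0,-1,0],[0,0,0,-1,0],[0,0,0,-1,0],[0,0,0,-1,0],[0,0,0,-1,0],[0,0,0,-1,0],[0,0,0,-1,0]]'
cat >> h.py <<'E'
O=np.array([.464,.1505]); yaw=.535
X=np.array([np.cos(yaw),np.sin(yaw)]); Y=np.array([-X[1],X[0]])
def box(p): q=np.array(p)[:2]-O; return np.array([q@X,q@Y,p[2]]).round(4)
def st():
    s=readout.observe(); R=cv2.Rodrigues(s['ee_rot'])[0]
    print('t',s['clock'],'box',box(s['position']),'F box',box(np.r_[s['force'][:2]+O,s['force'][2]]),'yaw err deg',np.degrees(np.arctan2(R[:2,1]@-X,R[:2,1]@Y)).round(2),'w',s['width'])
    return s,R
def go(x,y,z):
    s,R=st(); p=np.r_[O+x*X+y*Y,z]-s['position']; print('units',(R.T@p/.04).round(3))
E
python3 -c "
from h import *
go(0,.1,.066)"
```

```text
clock: 1.6
position: [0.4131, 0.2328, 0.2268]
ee_rot: [0.563, 3.09, -0.001]
force: [-0.7, 0.3, 0.3]
width: 0.004
gripper_force: 0.0
clock: 3.1
position: [0.4118, 0.2359, 0.2266]
ee_rot: [0.752, -3.05, -0.0]
force: [-0.2, 0.3, 0.1]
width: 0.006
gripper_force: 0.0
t 3.1 box [-0.0013  0.1001  0.2266] F box [-0.0213  0.4084  0.0922] yaw err deg -2.94 w 0.006051419670716972
units [-3.400e-02 -1.000e-03  4.015e+00]
```

```bash
python3 -m creep '[[0,0,0.4,-0.73,0],[0,0,0.6,0,0],[0,0,0.6,0,0],[0,0,0.6,0,0],[0,0,0.6,0,0],[0,0,0.5,0,0],[0,0,0.4,0,0],[0,0,0.3,0,0],[0,0,0,0,0]]'
python3 -c "
from h import *
snap('top','top1');snap('wrist','wr1')
go(0,-.0375,.066)
im=load('top1')['pixels'][120:290,180:400];cv2.imwrite('pics/c1.png',np.hstack([cv2.resize(im,(400,309)),cv2.resize(load('wr1')['pixels'],(400,309))]))"
```

```text
clock: 4.22
position: [0.4118, 0.2356, 0.0662]
ee_rot: [0.826, -3.03, 0.001]
force: [-0.6, 0.6, 0.4]
width: 0.001
gripper_force: 0.0
t 4.325 box [-0.0008  0.0998  0.0671] F box [0.2755 0.5111 1.0231] yaw err deg -0.18 w 0.005658232762316228
units [-0.029 -3.433  0.027]
```

View pics/c1.png

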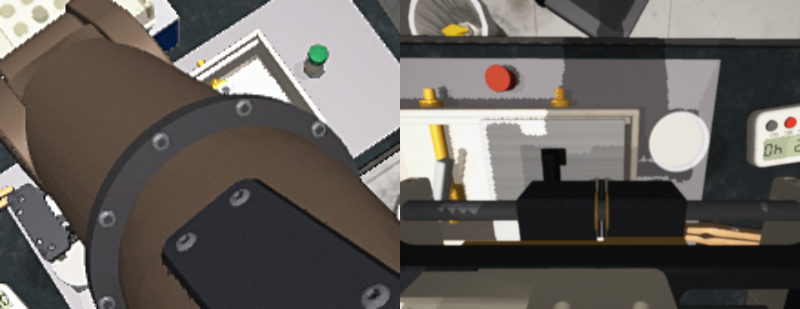

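The wrist view shows the fingers (600,210) just outside the rib (553,165) and inside the end wall, so I can start pushing.

```bash
python3 -m creep '[[0,-0.2,0,0,0],[0,-0.3,0,0,0],[0,-0.3,0,0,0],[0,-0.3,0,0,0],[0,-0.3,0,0,0],[0,-0.3,0,0,0],[0,-0.3,0,0,0],[0,-0.3,0,0,0],[0,-0.3,0,0,0],[0,-0.3,0,0,0],[0,-0.2,0,0,0],[0,0,0,0,0]]'
python3 -c "
from h import *
go(0,-.0375,.066)"
```

```text
clock: 5.82
position: [0.476, 0.1278, 0.0669]
ee_rot: [-0.824, 3.031, -0.001]
force: [-0.1, 1.2, 5.0]
width: 0.005
gripper_force: 2.0
t 5.825 box [-0.0013 -0.0256  0.0669] F box [0.5551 1.064  4.9896] yaw err deg -0.25 w 0.0049341784819321305
units [-0.033 -0.297  0.023]
```

```bash
python3 -m creep '[[0,-0.1,0,0,0],[0,-0.1,0,0,0],[0,-0.06,0,0,0],[0,0,0,0,0]]'
python3 -c "
from h import *
go(0,-.0375,.066)
snap('wrist','wr2')"
```

```text
clock: 6.32
position: [0.4807, 0.1198, 0.0669]
ee_rot: [-0.826, 3.031, 0.001]
force: [-1.4, 3.2, 6.4]
width: 0.003
gripper_force: 3.7
t 6.325 box [-0.0013 -0.0349  0.0669] F box [0.4064 3.5111 6.4185] yaw err deg -0.18 w 0.0026986577948913512
units [-0.033 -0.064  0.023]
```

View pics/wr2.png

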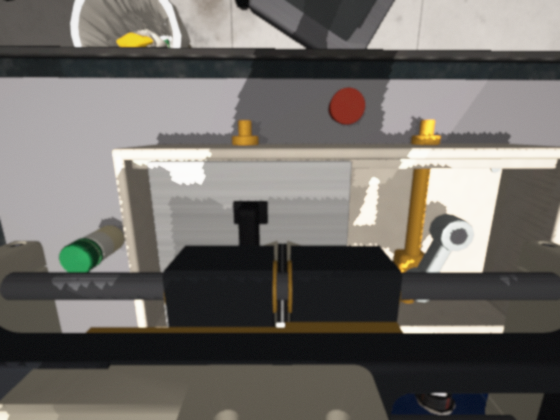

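The cover is nearly across: its edge is at x≈150 against the end wall's inner face at ≈135. The round-ended handle is uncovered at (456,235) and the rib is at (250,212). I'll measure the remaining gap.

```bash
python3 -c "
from h import *
d=load('wr2')
for n,u,v in [('rib',250,212),('rib',237,212),('rib',264,212),('coverL',156,200),('coverR',346,200),('cov',300,200),('wall',122,170),('tip',456,235)]: print(n,box(P(d,u,v)))
for u,z in [(150,.057),(351,.057),(233,.077),(267,.077)]: print(u,box(ray(d,u,212,z)))
print(box(ray(d,456,235,.046)))"
```

```text
rib [-0.0318 -0.0503  0.0771]
rib [-0.0313 -0.0573  0.0752]
rib [-0.027  -0.0443  0.0596]
coverL [-0.0337 -0.1066  0.0569]
coverR [-0.0333  0.003   0.057 ]
cov [-0.0333 -0.0235  0.0568]
wall [-0.0515 -0.1214  0.0611]
tip [-0.0079  0.0762  0.0466]
150 [-0.0265 -0.1109  0.057 ]
351 [-0.0261  0.0063  0.057 ]
233 [-0.0318 -0.0591  0.077 ]
267 [-0.0317 -0.0416  0.077 ]
[-0.0077  0.0765  0.046 ]
```

```bash
python3 -m creep '[[0,-0.06,0,0,0],[0,-0.06,0,0,0],[0,-0.06,0,0,0],[0,-0.04,0,0,0],[0,0,0,0,0],[0,0,0,0,0]]'
python3 -c "
from h import *
st()
d=snap('wrist','wr3')
for v in (190,212): print([ (u,box(P(d,u,v,0))[1:]) for u in range(190,285,8)])"
```

```text
clock: 7.12
position: [0.4851, 0.1124, 0.0669]
ee_rot: [-0.826, 3.031, 0.001]
force: [-2.2, 3.8, 5.5]
width: 0.005
gripper_force: 4.0
t 7.125 box [-0.0013 -0.0435  0.0669] F box [-0.0122  4.3741  5.507 ] yaw err deg -0.17 w 0.0054876922353434285
[(190, array([-0.0952,  0.0566])), (198, array([-0.0905,  0.0568])), (206, array([-0.0859,  0.0569])), (214, array([nan, nan])), (222, array([-0.0767,  0.0572])), (230, array([-0.0722,  0.057 ])), (238, array([-0.0675,  0.0576])), (246, array([-0.0631,  0.0567])), (254, array([-0.0586,  0.0561])), (262, array([-0.0539,  0.0565])), (270, array([-0.0494,  0.0562])), (278, array([-0.0448,  0.0556]))]
[(190, array([-0.0964,  0.0563])), (198, array([-0.0913,  0.0577])), (206, array([-0.0868,  0.0571])), (214, array([-0.0821,  0.0574])), (222, array([-0.0774,  0.0574])), (230, array([-0.0729,  0.0565])), (238, array([-0.0652,  0.0766])), (246, array([-0.0611,  0.0766])), (254, array([-0.057 ,  0.0762])), (262, array([-0.054 ,  0.0595])), (270, array([-0.0496,  0.056 ])), (278, array([-0.0448,  0.0583]))]
  return _methods._mean(a, axis=axis, dtype=dtype,
  ret = ret.dtype.type(ret / rcount)
```

```bash
python3 -m creep '[[0,-0.03,0,0,0],[0,-0.03,0,0,0],[0,0,0,0,0],[0,0,0,0,0]]'
python3 -c "
from h import *
st()"
```

```text
clock: 7.68
position: [0.486, 0.1107, 0.0669]
ee_rot: [0.826, -3.031, -0.001]
force: [-3.6, 6.1, 6.7]
width: 0.004
gripper_force: 4.7
t 7.675 box [-0.0014 -0.0455  0.0669] F box [0.0428 7.0675 6.7033] yaw err deg -0.15 w 0.0035423883501084813
```

```bash
python3 -m creep '[[0,0.2,0,0,0],[0,0.3,0,0,0],[0,0.1,-0.3,0,0],[0,0.3,-0.3,0,0],[0.15,0.6,0,0,0],[0.1,0.65,0,0,0],[0,0,0,0,0]]'
python3 -c "
from h import *
go(-.010,.0405,.033)
d=snap('wrist','wr4')"
```

```text
clock: 8.55
position: [0.4328, 0.1815, 0.0916]
ee_rot: [-0.831, 3.029, 0.001]
force: [0.0, -0.4, -0.4]
width: 0.001
gripper_force: 0.0
t 8.55 box [-0.011   0.0426  0.0916] F box [-0.1741 -0.3745 -0.4405] yaw err deg 0.02 w 0.0012721110044350687
units [-0.024 -0.053  1.465]
```

View pics/wr4.png

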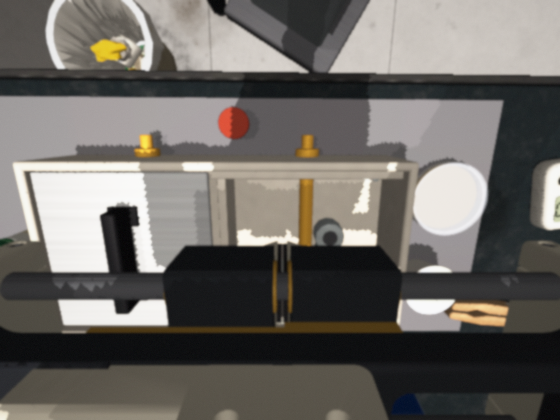

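The cover is against its end (rib at (120,260)) and the disc is at (330,235). The wide black blocks around the fingers need their height checked before I go down into the bay.

```bash
python3 -c "
from h import *
d=load('wr4')
for u,v in [(175,255),(220,255),(260,255),(275,250),(282,250),(290,250),(310,255),(390,255),(220,300),(350,300),(282,270),(282,310)]: print(u,v,box(P(d,u,v,0)))
print('tcp px',proj(d,readout.observe()['position']))
print('tip',box(ray(d,330,235,.046)),box(P(d,330,238)))"
```

```text
175 255 [ 0.0019 -0.0311  0.0567]
220 255 [-0.0475  0.0256  0.1703]
260 255 [-0.0472  0.037   0.1696]
275 250 [-0.0224  0.0398  0.1063]
282 250 [-0.0203  0.0435  0.1012]
290 250 [-0.0475  0.0457  0.1668]
310 255 [-0.0472  0.0514  0.1698]
390 255 [0.0069 0.1233 0.0454]
220 300 [-0.0389  0.0271  0.18  ]
350 300 [-0.0394  0.061   0.1808]
282 270 [-0.0207  0.0434  0.1258]
282 310 [-0.0082  0.0434  0.1381]
tcp px (np.float64(277.95520487621104), np.float64(258.9045851685728))
tip [-0.009   0.0782  0.046 ] [-0.0067  0.0783  0.0462]
```

The blocks sit about 80 mm above the TCP, so they clear everything. I'll descend and push in +y.

```bash
python3 -m creep '[[0,0,0.3,0,0],[0,0,0.4,0,0],[0,0,0.4,0,0],[0,0,0.3,0,0],[0,0,0.06,0,0],[0,0,0,0,0]]'
python3 -c "
from h import *
st()"
```

```text
clock: 9.35
position: [0.4341, 0.1792, 0.0323]
ee_rot: [0.825, -3.031, 0.0]
force: [0.4, -0.2, 0.5]
width: 0.004
gripper_force: 0.0
t 9.35 box [-0.0111  0.0399  0.0323] F box [ 0.2585 -0.3498  0.4597] yaw err deg -0.2 w 0.004187431622293386
```

```bash
python3 -m creep '[[0,0.1,0,0,0],[0,0.15,0,0,0],[0,0.15,0,0,0],[0,0.15,0,0,0],[0,0.15,0,0,0],[0,0,0,0,0],[0,-0.1,0,0,0],[0.2,0,0,0,0],[0.25,0,0,0,0],[0,0,0,0,0]]'
python3 -c "
from h import *
go(-.028,.0905,.033)
d=snap('wrist','wr5')"
```

```text
clock: 10.6
position: [0.4049, 0.1901, 0.0322]
ee_rot: [0.825, -3.03, 0.001]
force: [0.4, 0.6, -1.1]
width: 0.003
gripper_force: 0.0
t 10.6 box [-0.0307  0.0642  0.0322] F box [ 0.6361  0.3116 -1.0779] yaw err deg -0.19 w 0.002894942484037604
units [-0.065  0.657 -0.021]
```

View pics/wr5.png

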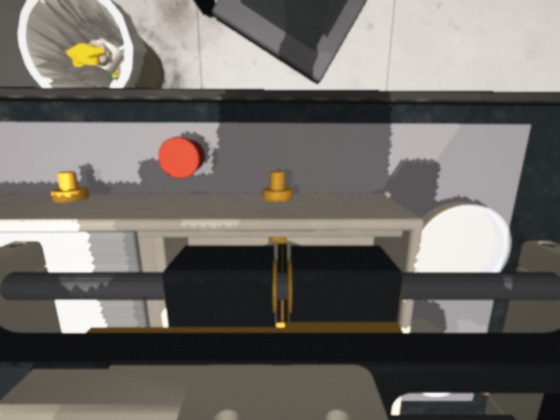

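The handle is hidden behind the gripper, so I'll go on from the known geometry: over to +y, then push in +x.

```bash
python3 -m creep '[[0,0.2,0,0,0],[0,0.3,0,0,0],[0,0.18,0,0,0],[-0.15,0,0,0,0],[-0.15,0,0,0,0],[-0.15,0,0,0,0],[-0.15,0,0,0,0],[-0.15,0,0,0,0],[-0.1,0,0,0,0],[-0.05,0,0,0,0],[0,0,0,0,0]]'
python3 -c "
from h import *
go(.0095,.092,.033)"
```

```text
clock: 12.02
position: [0.4241, 0.2326, 0.0324]
ee_rot: [-0.825, 3.031, -0.0]
force: [-0.2, 0.2, -0.3]
width: 0.002
gripper_force: 0.3
t 12.025 box [0.0075 0.0909 0.0324] F box [-0.0623  0.2768 -0.2739] yaw err deg -0.21 w 0.0021881345422824702
units [-0.049  0.027 -0.015]
```

```bash
python3 -m creep '[[-0.06,0,0,0,0],[-0.06,0,0,0,0],[0,0,0,0,0]]'
python3 -c "
from h import *
st()"
python3 -m creep '[[-0.05,0,0,0,0],[-0.05,0,0,0,0],[0,0,0,0,0]]'
python3 -c "
from h import *
st()"
```

```text
clock: 12.4
position: [0.4266, 0.2344, 0.0322]
ee_rot: [0.825, -3.029, 0.001]
force: [-5.9, -1.9, 4.0]
width: 0.004
gripper_force: 2.9
t 12.4 box [0.0106 0.0913 0.0322] F box [-6.05    1.3906  4.0031] yaw err deg -0.17 w 0.004488851218269833
clock: 12.78
position: [0.4269, 0.2347, 0.0316]
ee_rot: [0.824, -3.023, 0.004]
force: [-14.2, -5.8, 8.8]
width: 0.004
gripper_force: 7.4
t 12.775 box [0.011  0.0913 0.0316] F box [-15.1701   2.2253   8.8486] yaw err deg -0.16 w 0.004008571754309246
```

The force is rising against the stop, so the handle is shut. I'll back off, lift and verify.

```bash
python3 -m creep '[[0.15,0,0,0,0],[0.3,0,0,0,0],[0.2,0,0,0,0],[0,0,-0.4,0,0],[0,0,-0.6,0,0],[0,0,-0.8,0,0],[0,0,-0.8,0,0],[0,0,-0.8,0,0],[0.7,0,-0.5,0,0],[0.7,0,0,0,0],[0.5,0,0,0,0],[0,0,0,0,0]]'
python3 -c "
from h import *
st()
snap('wrist','wr6'); d=snap('scene','sc6')
u,v=map(int,proj(d,np.r_[O,.05])); c=d['pixels'][max(v-60,0):v+60,u-90:u+90]
cv2.imwrite('pics/c6.png',np.hstack([cv2.resize(load('wr6')['pixels'],(400,300)),cv2.resize(c,(400,300))]))"
```

```text
clock: 14.28
position: [0.3423, 0.1846, 0.1885]
ee_rot: [-0.825, 3.031, 0.0]
force: [-0.3, -0.2, 0.3]
width: 0.001
gripper_force: 0.0
t 14.275 box [-0.0873  0.0915  0.1885] F box [-0.3625  0.017   0.2579] yaw err deg -0.18 w 0.0006820157143977645
```

View pics/c6.png

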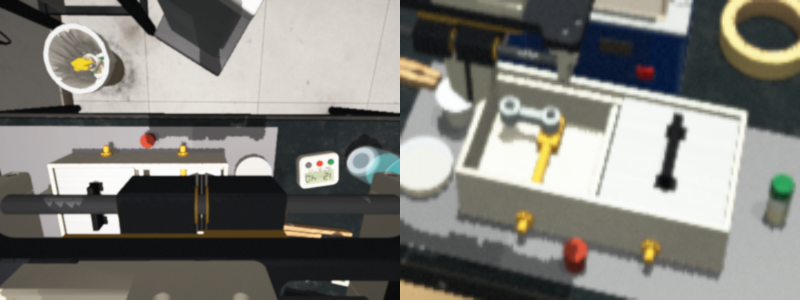

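The right panel shows the handle crosswise, with its round end at (512,110) and the pivot at (548,118). The cover lies flat at the far end with its rib at (672,152), the bystanders are in place and the arm is clear.

```bash
python3 -c "
from cell import sign_off
print(sign_off())"
```

```text
the job is handed in; nothing more can be done
None
```

I slid the cover across to the far end of its box and pushed the round-ended handle to its stop, crosswise to its pipe. The last camera view showed no bystander displaced, and the robot was touching nothing when I handed the job in at about 14 s; no verdict came back.

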